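Lay out the vacuum pump parts for the oil change

TASK

Get the black mat ready for the pump service: seat the large centring ring on top of the large port and put the blank flange on top of that ring, lying flat. Stand the filter cartridge on the mat midway between the two ports, in line with them, and stand the oil bottle upright on the mat directly behind the small port (the far side from the robot, square to the row of ports), leaving a gap of about 35 mm between the bottle and the port's foot. Leave the small spare ring and the clamp where they lie.

Things in the scene. Friction and masses are not known exactly. Their poses are not given: they have to be found in the camera images.
- mat: Black rubber mat, fixed, 210 (x) by 310 (y) mm, 3 mm thick, carrying the two ports. Origin: centre of its underside, on the table. Its x axis points away from the robot, y to the left along its long edge (both within 0.2 rad of the robot's axes). It lies on the left or the right of the work area, the cardboard sheet on the other side.
- sheet: Brown cardboard sheet, fixed, 200 (x) by 310 (y) mm, 3 mm thick, on which all loose parts start. Origin: centre of its underside, on the table; x away from the robot, y to the left (within 0.12 rad). Both rings and the blank start in its near row; filter, bottle and clamp in its far row; about 105 mm between neighbours and rows.
- port_l: Large port: stub fixed on the mat, grey foot 80 by 80 by 8 mm and on top a round steel flange, 54 mm diameter, with an open bore 41 mm wide, 8 mm deep. Origin: centre of the foot's underside, on the mat's top; flange top 60 mm above it. Axes parallel to the mat's. The ports stand 180 mm apart along the mat's long edge, 45 mm nearer the robot than its centre; either may be on the left.
- port_s: Small port: same shape, smaller: foot 60 by 60 by 8 mm, flange 40 mm diameter, bore 26 mm, flange top 45 mm above its origin (centre of the foot's underside, on the mat's top). Axes parallel to the mat's, so its +x is 'behind'. The mat reaches 150 mm behind the port's centre.
- ring: Large centring ring, loose, 0.04 kg, flat: black rubber ring, 56 mm outer diameter, 8 mm thick, around an aluminium sleeve (31 mm outside, 25 mm hole, 14 mm high) 3 mm proud above and below. Origin: centre of the sleeve's underside; rubber 3 to 11 mm above it. Seated, the sleeve dips 3 mm into the large port's bore (5 mm play) and the rubber lies on the flange: origin 57 mm above the port's.
- blank: Blank flange, loose, 0.12 kg: plain closed steel disc, 56 mm diameter, 10 mm thick, lying flat, with a round recess in its underside (41 mm diameter, 3.5 mm deep) that takes the ring's proud sleeve (5 mm play). Origin: centre of its underside. Put on the seated ring it rests on the rubber, origin 68 mm above the large port's.
- filter: Exhaust filter cartridge, loose, about 0.09 kg: upright cylinder 48 mm diameter, 90 mm high, pale pleated paper with black end caps 10 mm high. Origin: centre of its underside.
- bottle: Oil bottle, loose, about 0.26 kg, closed: white plastic, round, upright, 58 mm diameter up to 82 mm height, shoulder to 96 mm, then a screw cap 34 mm diameter from 96 to 122 mm height, by which it can be lifted. Origin: centre of its underside.
- spare: Small spare centring ring, loose, to be left alone: like the large ring but 40 mm outer diameter, 14 mm high, sleeve 21 mm. Origin: centre of its underside.
- clamp: Aluminium clamp, loose, to be left alone: lying ring about 78 mm across and 18 mm high with a steel wing nut at one side (its +x), 90 mm overall. Origin: centre of the ring, on its underside.

How it is judged:
By the outcome, as a careful person would: the job done as asked, in the order asked, and still so for the second after the job is handed in, with the robot touching nothing.
It also fails if it takes over 104 s, if anything falls off the work surface, if the arm or the gripper's body presses on something with over 40 N, if the wrist force passes 120 N, or if a joint passes its speed limit or range.

ROBOT

A 7-joint arm with a two-finger parallel gripper is mounted at the origin on the work surface. World frame = base frame: x ahead of the robot, y to its left, z up, the work surface at z = 0. Lengths are in mm, angles in rad, forces in N, time in s.
With the tool pointing down it reaches from about 350 to 900 mm from the base axis. Payload 19.9 kg.
Tool frame: the origin (TCP) lies midway between the tips of the shut fingers; the grasp point (between the pads) lies 19 mm behind it; z points along the fingers, y is the direction in which the jaws open and shut (so a half turn about z gives the same grasp; the last joint's range is limited). The gripper opens to 85 mm and grips with 20 to 120 N. Pads are 22 mm wide; open, the fingers measure 114 mm over their backs; the gripper's body (76 mm by 85 mm) begins 54 mm behind the grasp point. The pads swing forward as they close: fully open they stand 13 mm farther back than shut.
Start: joints at [-1.149, 0.417, -0.01, 1.614, 0.005, 1.111, -0.053], TCP at [279.021, 559.239, 231.26] pointing down, gripper open.
Joint ranges: [-2.81, 2.81], [-0.39, 2.02], [-1.27, 1.25], [0.06, 2.57], [-1.19, 4.33], [0.19, 2], [-2.82, 2.82]. Speed limits (rad/s): [1.89, 1.89, 2.39, 2.39, 3.01, 3.01, 3.01].

INTERFACE

Orientations are given as a rotation vector (axis times angle).
In Python, from rig import r, snapshot, camera_info gives the robot as it stands.
- The arm moves only by the tool apply_moves, never from a script. Its argument "deltas" is a list of rows, each a list of 2 entries, a list of its own where there are three numbers: the shift along the world's x, y, z in cm, then the turn, a rotation vector about the world's x, y, z in rad. In form: [[[x, y, z], [ax, ay, az]], ...]. A call has exactly 5 rows; each row shifts and turns the pose as measured when the row begins; what a row does not reach is not made up. A row lasts 1/10 s, in which the tool goes at most 50 mm and 8.59 degrees, less where a joint would pass 70% of its speed; a pose out of reach is approached as far as the arm can. A call with a gripper value outside its range is refused whole. "gripper" is the finger opening in cm, from 0 to 8.54, set as the call begins (left out, the last holds). The fingers move at their own pace and stop on an object; "grip_force" is the grip in N (left out, the last holds). Time passes only in rows, so rows that do not move let the fingers close, or fill a call up. It gives the time, the measured TCP pose, the force and the opening at its end, in the units of the state.
- r.state(): the state, without advancing time (a new reading comes with each control period).
- snapshot(name): name is "scene" or "top" or "wrist"; returns (picture, depth): 480x640x3 uint8, red, green, blue; 480x640 float32, mm along the optical axis (not along the pixel's ray), 0 where there is no reading.
- camera_info(name): a dict with "vertical_fov" (degrees; the focal length in pixels is half the picture's height over the tangent of half this angle, whatever the lens; pixels are square), "cx", "cy" (the principal point, pixels), "extrinsics" (4x4, takes a point from camera to world coordinates); the wrist camera has in their place "mount" (4x4, takes a point from camera to tool coordinates, whose origin is the TCP and whose axes are the flange's). Camera axes: x right, y down, z forward; pixel columns grow to the right and rows downward; lengths in mm; the calibration is good to about 2 mm. The wrist camera is an equidistant fisheye: a pixel r from the principal point sees the ray r / f radians off the axis. A picture is of the moment at which its call begins: read the wrist's pose just before it. camera_info takes no time and is no camera call.
- r.job_done(): hands the job in, once; it reports no verdict.
The state is a dict: "time_s": time; "joint_pos": joint angles; "dq": joint speeds; "effort": joint torques, N m; "eef_pos": TCP position; "eef_rot": TCP orientation; "force": force on the tool from outside, world axes, zero at the start; "ft_torque": the same for the moment, N m; "opening": finger opening in mm.
Only numpy, scipy, OpenCV 4.12 (cv2) and the standard library are available. Lean on these libraries where they do the work, as an engineer would, in place of code of your own. Each camera call takes 0.05 s, during which the arm holds its last target. There are 200 camera calls.

## Working session

There is one attempt and no reset: what is moved stays moved. The work goes in short steps, Python scripts to look and compute and a tool call to move; the robot and the scene stay as the last step left them, time stands still between calls to the robot, and variables do not carry over. Pictures are saved under pics/ and viewed, about 12 in all and at most 16, crops included, and the job is handed in when it is done.

Besides the shell and the picture viewer there is one more tool, called after "Call:" by a JSON object that holds its "name" and its "arguments", one argument or row to a line. apply_moves: Moves the arm, as the interface text tells. Its arguments: {"type":"object","properties":{"deltas":{"type":"array"},"gripper":{"type":"number"},"grip_force":{"type":"number"}},"required":["deltas"]}

```bash
ls; mkdir -p pics; cat > h.py <<'E'
import numpy as np, cv2
from scipy.spatial.transform import Rotation as R
from rig import r, snapshot, camera_info
def K(n):
    c=camera_info(n); return c,240/np.tan(np.radians(c['vertical_fov'])/2)
def cloud(n,depth):
    c,f=K(n); v,u=np.mgrid[0:480,0:640]
    p=np.stack([(u-c['cx'])/f*depth,(v-c['cy'])/f*depth,depth],-1)
    E=np.array(c['extrinsics']); return p@E[:3,:3].T+E[:3,3]
def px2plane(n,uv,z):
    c,f=K(n);uv=np.atleast_2d(uv).astype(float)
    d=np.c_[(uv[:,0]-c['cx'])/f,(uv[:,1]-c['cy'])/f,np.ones(len(uv))]
    E=np.array(c['extrinsics']); d=d@E[:3,:3].T; o=E[:3,3]
    return o+d*((z-o[2])/d[:,2])[:,None]
def save(n,im): cv2.imwrite('pics/'+n+'.png',im[:,:,::-1])
E
python3 - <<'E'
from h import *
for n in('top','scene'):
    im,d=snapshot(n);save(n+'0',im);np.save(n+'0.npy',d)
    c,f=K(n);print(n,f,c['cx'],c['cy'],np.round(c['extrinsics'],3).tolist())
print(camera_info('wrist'))
s=r.state();print(s)
E
```

```text
pics
top 611.9018731595017 326.36896950201117 234.4647597353962 [[-0.0, -0.999, 0.051, 482.442], [-1.0, 0.001, 0.01, 3.081], [-0.01, -0.051, -0.999, 1062.003], [0.0, 0.0, 0.0, 1.0]]
scene 516.7446269963435 327.94034328908265 241.4981695512031 [[0.42, 0.503, -0.756, 1195.613], [0.907, -0.215, 0.361, -291.982], [0.019, -0.837, -0.546, 521.973], [0.0, 0.0, 0.0, 1.0]]
{'vertical_fov': 65.70646984690485, 'cx': 323.66371234718065, 'cy': 244.0485331768898, 'mount': array([[ 7.18919956e-04, -9.48730820e-01, -3.16084347e-01,
         8.24368887e+01],
       [ 9.99999246e-01,  3.67458084e-04,  1.17152465e-03,
        -4.57715457e-01],
       [-9.95313798e-04, -3.16084951e-01,  9.48730369e-01,
        -1.42930475e+02],
       [ 0.00000000e+00,  0.00000000e+00,  0.00000000e+00,
         1.00000000e+00]])}
{'time_s': 0.1, 'joint_pos': array([-1.14949489,  0.4179095 , -0.01031774,  1.61409309,  0.00470001,
        1.11068849, -0.05299208]), 'dq': array([-8.07282100e-05, -7.42383481e-05, -2.68211094e-03, -1.29474527e-04,
        4.81480580e-04, -1.70240433e-04, -3.35518959e-04]), 'effort': array([ 1.54350728e-03, -8.65822434e+01,  6.80832602e-01, -4.35643315e+01,
        1.92636147e-02,  4.75617082e-03,  6.36359778e-05]), 'eef_pos': array([278.90125297, 558.98524876, 230.7345187 ]), 'eef_rot': array([-7.20412665e-01, -3.05770223e+00,  1.66669533e-03]), 'force': array([-0.11349253,  0.2400572 , -0.42029695]), 'ft_torque': array([ 0.03619957, -0.02343813, -0.00792527]), 'opening': 85.40945851991219}
```

View pics/top0.png

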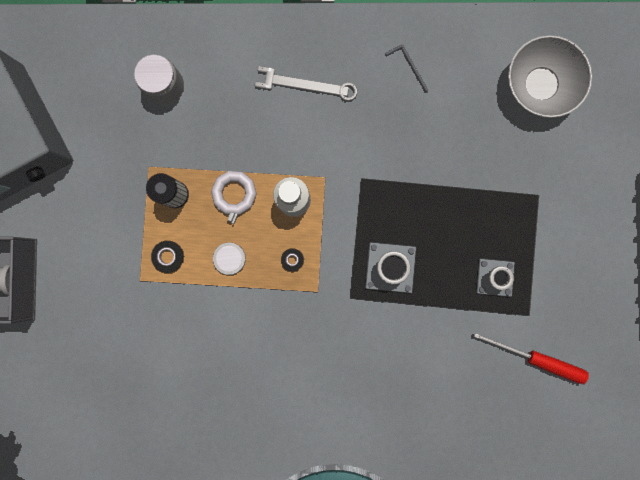

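View pics/scene0.png

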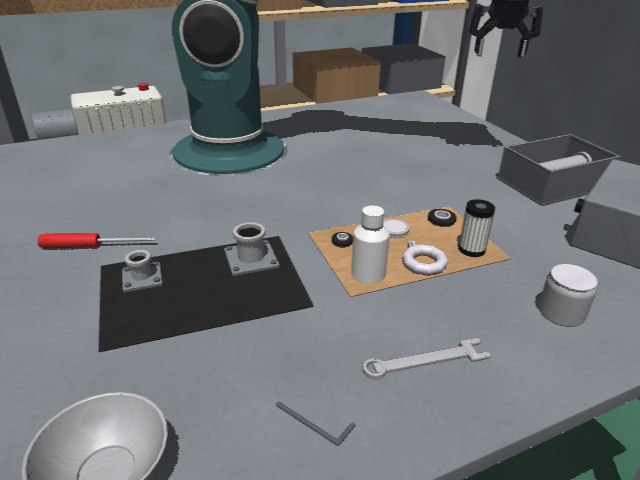

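Top view: the sheet is on the left with ring (167,257), blank (229,259), spare (292,260), filter top (160,188), clamp (233,193) and bottle cap (290,190). The mat is on the right, with the large port at (393,268) and the small port at (501,278). The scene view agrees: everything is upright.

```bash
cat > m.py <<'E'
from h import *
im=cv2.imread('pics/top0.png');d=np.load('top0.npy');P=cloud('top',d)
g=im.max(2)
def slc(n,u,v,w,lo,hi,z):
    m=np.zeros((480,640),np.uint8);m[v-w:v+w,u-w:u+w]=1
    m&=((P[...,2]>lo)&(P[...,2]<hi)).astype(np.uint8)
    nl,l,st,c=cv2.connectedComponentsWithStats(m)
    k=1+st[1:,4].argmax();cs,_=cv2.findContours((l==k).astype(np.uint8),cv2.RETR_EXTERNAL,cv2.CHAIN_APPROX_NONE)
    (cu,cv_),rad=cv2.minEnclosingCircle(cs[0]); 
    e=cv2.fitEllipse(cs[0]); q=P[l==k]
    print(n,st[k,4],'z',np.round(np.percentile(q[:,2],[10,50,90]),1),'ell',np.round(px2plane('top',e[0],z)[0],1),np.round(e[1],1),'circ',np.round(px2plane('top',(cu,cv_),z)[0],1),'cen',np.round(q.mean(0),1))
slc('ring',167,257,22,7,25,14);slc('blank',229,259,22,8,25,13);slc('filter',160,188,22,86,110,93)
slc('bottlecap',290,190,22,115,140,125);slc('portl',393,268,30,55,80,63);slc('ports',501,278,25,40,65,48)
slc('spare',292,260,17,7,25,14);slc('clamp',233,193,32,10,40,21)
m=((g<45)).astype(np.uint8);m[:,:345]=0;m[:,545:]=0;m[:170]=0;m[320:]=0
m=cv2.morphologyEx(m,cv2.MORPH_OPEN,np.ones((5,5)))
cs,_=cv2.findContours(m,0,1);c=max(cs,key=cv2.contourArea);b=cv2.boxPoints(cv2.minAreaRect(c))
w=px2plane('top',b,3);print('mat',b.tolist(),np.round(w[:,:2],1).tolist(),w.mean(0))
for i in range(4):
    e=w[(i+1)%4]-w[i];print(np.linalg.norm(e),np.arctan2(e[1],e[0]))
E
python3 m.py
```

```text
ring 697 z [11.5 14.3 17. ] ell [498.3 287.3  14. ] [31.4 32. ] circ [498.5 287.3  14. ] cen [498.4 287.2  14.3]
blank 827 z [11.1 13.4 15.9] ell [495.1 181.1  13. ] [31.4 31.9] circ [495.3 181.1  13. ] cen [495.2 181.1  13.4]
filter 735 z [90.9 93.3 95.4] ell [606.4 276.8  93. ] [29.2 30.3] circ [606.3 276.7  93. ] cen [606.4 276.8  93.1]
bottlecap 381 z [122.7 125.1 127.2] ell [596.2  70.  125. ] [20.7 21.7] circ [596.1  70.2 125. ] cen [596.2  70.1 124.9]
portl 668 z [55.7 60.4 64.9] ell [479.7 -96.   63. ] [31.8 32. ] circ [479.3 -96.2  63. ] cen [479.7 -95.8  60.2]
ports 410 z [40.9 46.9 50. ] ell [ 462.6 -274.6   48. ] [23.1 24. ] circ [ 462.3 -274.5   48. ] cen [ 462.6 -275.1   46.1]
spare 357 z [11.8 14.6 17.3] ell [492.9  72.6  14. ] [22.3 22.5] circ [492.4  73.6  14. ] cen [492.9  72.5  14.5]
clamp 1183 z [15.2 19.5 22.4] ell [604.9 173.   21. ] [42.  48.3] circ [600.2 173.7  21. ] cen [605.3 173.3  19.2]Traceback (most recent call last):
  File "m.py", line 17, in <module>
    cs,_=cv2.findContours(m,0,1);c=max(cs,key=cv2.contourArea);b=cv2.boxPoints(cv2.minAreaRect(c))
                                   ~~~^^^^^^^^^^^^^^^^^^^^^^^^
ValueError: max() iterable argument is empty
```

Call:
{"name": "apply_moves", "arguments": {
  "deltas": [
    [[2.7,-3.4,-0.8],[0,0,0]],
    [[2.7,-3.4,-0.8],[0,0,0]],
    [[2.7,-3.4,-0.8],[0,0,0]],
    [[2.7,-3.4,-0.8],[0,0,0]],
    [[2.7,-3.4,-0.8],[0,0,0]]
  ],
  "gripper": 6.6,
  "grip_force": 40
}}

```text
time_s: 0.6
eef_pos: [411.8, 387.5, 188.6]
eef_rot: [-0.703, -3.059, 0.001]
force: [1.0, 1.2, 0.1]
opening: 66.3
```

Call:
{"name": "apply_moves", "arguments": {
  "deltas": [
    [[2.3,-2.7,-2.8],[0,0,0]],
    [[2.3,-2.7,-2.8],[0,0,0]],
    [[2.2,-2.6,-2.8],[0,0,0]],
    [[1.7,-1.9,-2.5],[0,0,0]],
    [[0.3,-0.3,-0.5],[0,0,0]]
  ]
}}

```text
time_s: 1.1
eef_pos: [505.5, 274.9, 70.3]
eef_rot: [-0.714, -3.058, 0.002]
force: [-0.5, -0.5, 1.1]
opening: 65.6
```

```bash
python3 - <<'E'
from h import *
s=r.state();print(s['eef_pos'],s['joint_pos'])
im,d=snapshot('wrist');save('w1',im);np.save('w1.npy',d)
E
```

```text
[505.52721504 274.92825658  70.27238707] [-0.62258803  0.53364326  0.09068557  1.86088688 -0.06726398  0.75194323
  0.6168999 ]
```

View pics/w1.png

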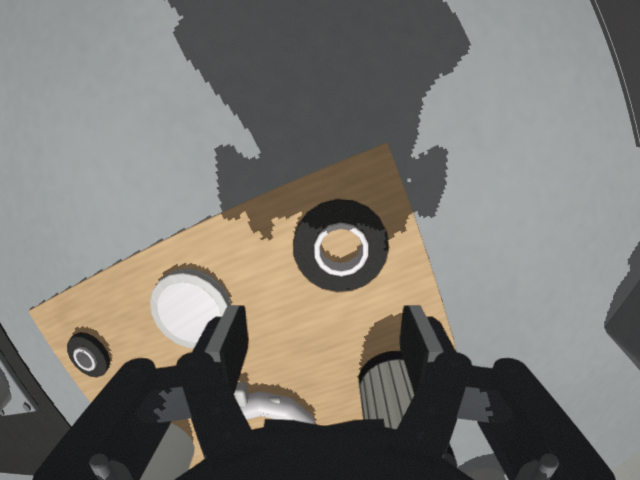

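The wrist view shows the ring, its sleeve at (341,249), between and ahead of the fingers. The blank is at (190,310) and the filter lies beyond the right finger.

```bash
cat >> h.py <<'E'
def w2plane(uv,z,s):
    c,f=K('wrist');uv=np.atleast_2d(uv).astype(float)-[c['cx'],c['cy']]
    rr=np.linalg.norm(uv,axis=1)+1e-9;th=rr/f
    d=np.c_[uv/rr[:,None]*np.sin(th)[:,None],np.cos(th)]
    M=np.array(c['mount']);Rt=R.from_rotvec(s['eef_rot']).as_matrix()
    d=d@M[:3,:3].T@Rt.T;o=Rt@M[:3,3]+s['eef_pos']
    return o+d*((z-o[2])/d[:,2])[:,None]
E
python3 - <<'E'
from h import *
s=r.state();im=cv2.imread('pics/w1.png');g=im.max(2)
roi=np.zeros_like(g);roi[195:295,290:392]=1
m=((g<60)&(roi>0)).astype(np.uint8);cs,_=cv2.findContours(m,0,1);c=max(cs,key=cv2.contourArea)
e=cv2.minEnclosingCircle(c);print(e)
print('ring outer',w2plane(e[0],14,s))
print('sleeve',w2plane((341,249),17,s),'blank',w2plane((189,308),13,s))
E
```

```text
((340.5, 244.0), 47.363059997558594)
ring outer [[494.97912152 291.08278709  14.        ]]
sleeve [[496.81458379 290.38095997  17.        ]] blank [[491.71977122 185.96135666  13.        ]]
```

Call:
{"name": "apply_moves", "arguments": {
  "deltas": [
    [[-0.4,0.7,-1.5],[0,0,0]],
    [[-0.4,0.7,-1.8],[0,0,0]],
    [[0,0,-1.2],[0,0,0]],
    [[0,0,-0.5],[0,0,0]],
    [[0,0,0],[0,0,0]]
  ]
}}

```text
time_s: 1.65
eef_pos: [494.7, 295.4, 19.3]
eef_rot: [-0.706, -3.06, -0.003]
force: [-0.1, -0.2, 0.8]
opening: 66.0
```

Call:
{"name": "apply_moves", "arguments": {
  "deltas": [
    [[0.2,-0.5,-0.8],[0,0,0]],
    [[0,0,-0.5],[0,0,0]],
    [[0,0,-0.2],[0,0,0]],
    [[0,0,0],[0,0,0]],
    [[0,0,0],[0,0,0]]
  ]
}}

```text
time_s: 2.15
eef_pos: [497.8, 290.1, 4.6]
eef_rot: [0.707, 3.061, 0.005]
force: [0.1, 1.1, -1.3]
opening: 65.7
```

Call:
{"name": "apply_moves", "arguments": {
  "deltas": [
    [[0,-0.1,-0.15],[0,0,0]],
    [[0,0,0],[0,0,0]],
    [[0,0,0],[0,0,0]],
    [[0,0,0],[0,0,0]],
    [[0,0,0],[0,0,0]]
  ],
  "gripper": 5.0,
  "grip_force": 40
}}

```text
time_s: 2.65
eef_pos: [498.3, 289.4, 4.1]
eef_rot: [0.707, 3.06, 0.008]
force: [0.5, 0.1, -0.5]
opening: 53.2
```

Call:
{"name": "apply_moves", "arguments": {
  "deltas": [
    [[0,0,1],[0,0,0]],
    [[0,0,2],[0,0,0]],
    [[0,0,3],[0,0,0]],
    [[0,0,2],[0,0,0]],
    [[0,0,0.5],[0,0,0]]
  ]
}}

```text
time_s: 3.15
eef_pos: [497.5, 288.7, 93.3]
eef_rot: [-0.707, -3.061, -0.005]
force: [-0.1, 0.5, -0.9]
opening: 53.4
```

```bash
python3 - <<'E'
from h import *
s=r.state();print(s['eef_pos'],s['joint_pos'])
im,d=snapshot('wrist');save('w2',im)
E
```

```text
[497.49055982 288.72103853  93.25674317] [-0.64878264  0.49696547  0.08996697  1.85457491 -0.06364769  0.79039291
  0.59177699]
```

View pics/w2.png

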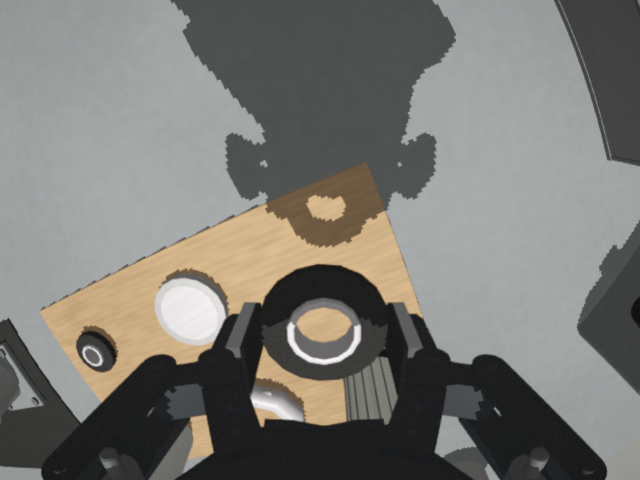

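The ring is held level between the pads, its sleeve at (324,331). Next: carry it to the large port.

Call:
{"name": "apply_moves", "arguments": {
  "deltas": [
    [[0,-2,0.1],[0,0,0]],
    [[-0.2,-4,0.1],[0,0,0]],
    [[-0.2,-4.5,0.1],[0,0,0]],
    [[-0.2,-4.5,0.1],[0,0,0]],
    [[-0.2,-4.5,0.1],[0,0,0]]
  ],
  "grip_force": 50
}}

```text
time_s: 3.7
eef_pos: [486.4, 94.1, 95.6]
eef_rot: [-0.69, -3.063, -0.007]
force: [0.9, -0.2, -0.4]
opening: 52.8
```

Call:
{"name": "apply_moves", "arguments": {
  "deltas": [
    [[-0.2,-4.5,0],[0,0,0]],
    [[-0.2,-4.5,0],[0,0,0]],
    [[-0.2,-4,0],[0,0,0]],
    [[-0.2,-2,0],[0,0,0]],
    [[0,-0.5,0],[0,0,0]]
  ]
}}

```text
time_s: 4.2
eef_pos: [474.4, -72.7, 92.9]
eef_rot: [-0.7, -3.057, -0.003]
force: [0.2, -0.5, 0.1]
opening: 52.1
```

Call:
{"name": "apply_moves", "arguments": {
  "deltas": [
    [[0.3,-1.2,-0.5],[0,0,0]],
    [[0.2,-0.9,-0.5],[0,0,0]],
    [[0,0,-0.3],[0,0,0]],
    [[0,0,0],[0,0,0]],
    [[0,0,0],[0,0,0]]
  ]
}}

```text
time_s: 4.7
eef_pos: [479.0, -91.9, 77.5]
eef_rot: [-0.697, -3.055, -0.004]
force: [-0.2, 0.6, -0.6]
opening: 52.7
```

```bash
python3 - <<'E'
from h import *
s=r.state();print(s['eef_pos'],s['dq'])
np.save('s3.npy',np.r_[s['eef_pos'],s['eef_rot']])
im,d=snapshot('wrist');save('w3',im)
im,d=snapshot('scene');cv2.imwrite('pics/sc3.png',cv2.resize(im[180:340,150:330,::-1],None,fx=3,fy=3))
E
```

```text
[478.95333257 -91.85773084  77.50224564] [-0.01164569  0.00351683 -0.00575361  0.00386634 -0.00196294 -0.00266948
 -0.0028508 ]
```

View pics/w3.png

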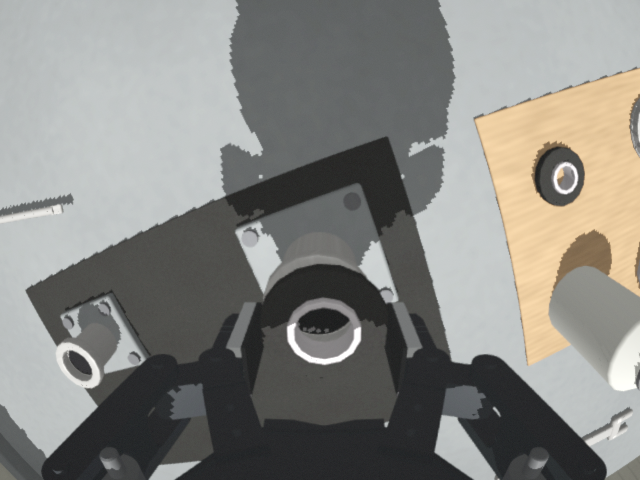

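View pics/sc3.png

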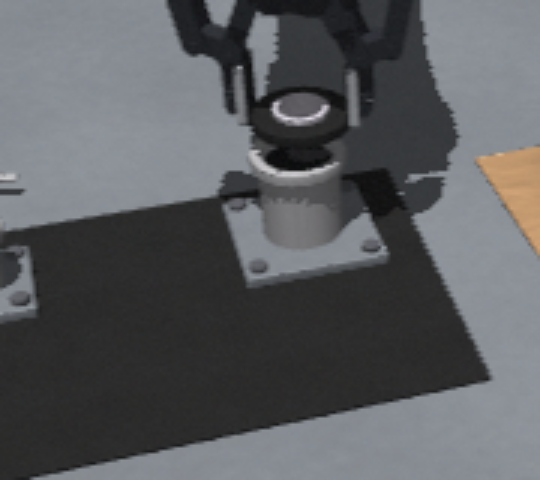

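```bash
python3 - <<'E'
from h import *
q=np.load('s3.npy');s=dict(eef_pos=q[:3],eef_rot=q[3:])
W=lambda u,v,z:w2plane((u,v),z,s)[0]
np.set_printoptions(precision=1,suppress=True)
a=W(235,232,11);b=W(360,183,11)
print('foot corners',a,b,np.linalg.norm(a-b));e=(b-a)/np.linalg.norm(b-a);n=np.array([-e[1],e[0],0]);
for sg in(1,-1):print('centre',(a+b)/2+sg*40*n)
print('ring sleeve',W(324,331,90.5),'ports',W(80,363,48),'spare',W(565,178,17))
S=lambda u,v,z:px2plane('scene',(150+u/3,180+v/3),z)[0]
print('scene port',S(296,160,63),'ring',S(300,107,90.4), S(300,117,87.4))
E
```

```text
foot corners [ 437.1 -130.9   11. ] [443.  -51.7  11. ] 79.38191204830147
centre [400.1 -88.3  11. ]
centre [479.9 -94.2  11. ]
ring sleeve [477.4 -91.2  90.5] ports [ 461. -269.   48.] spare [492.2  73.2  17. ]
scene port [486.6 -99.   63. ] ring [477.6 -92.   90.4] [482.9 -93.9  87.4]
```

Call:
{"name": "apply_moves", "arguments": {
  "deltas": [
    [[0.2,-0.4,-0.3],[0,0,0]],
    [[0,0,-0.6],[0,0,0]],
    [[0,0,-0.4],[0,0,0]],
    [[0,0,-0.1],[0,0,0]],
    [[0,0,0],[0,0,0]]
  ]
}}

```text
time_s: 5.3
eef_pos: [481.3, -95.4, 62.6]
eef_rot: [-0.695, -3.056, -0.004]
force: [-1.0, -0.5, 0.9]
opening: 52.8
```

```bash
python3 - <<'E'
from h import *
print(r.state()['eef_pos'],r.state()['force'])
im,d=snapshot('scene');cv2.imwrite('pics/sc4.png',cv2.resize(im[200:300,190:310,::-1],None,fx=5,fy=5,interpolation=2))
E
```

```text
[481.33585223 -95.40282738  62.56632029] [-1.02720623 -0.49969626  0.92961648]
```

View pics/sc4.png

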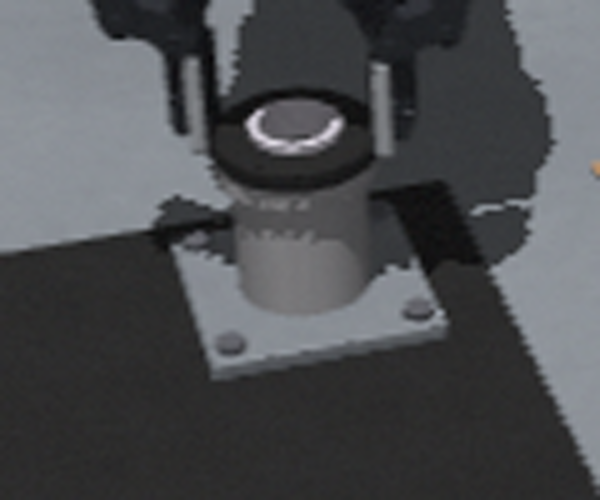

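The scene crop shows the ring centred on the port (ring x≈300, stub ≈305) and just above it. I'll lower it and release.

Call:
{"name": "apply_moves", "arguments": {
  "deltas": [
    [[0,0,-0.15],[0,0,0]],
    [[0,0,-0.05],[0,0,0]],
    [[0,0,0],[0,0,0]],
    [[0,0,0],[0,0,0]],
    [[0,0,0],[0,0,0]]
  ]
}}

```text
time_s: 5.85
eef_pos: [481.6, -95.5, 61.2]
eef_rot: [-0.695, -3.057, -0.005]
force: [-0.4, -1.0, -0.5]
opening: 53.0
```

Call:
{"name": "apply_moves", "arguments": {
  "deltas": [
    [[0,0,0],[0,0,0]],
    [[0,0,0],[0,0,0]],
    [[0,0,0],[0,0,0]],
    [[0,0,0.5],[0,0,0]],
    [[0,0,2],[0,0,0]]
  ],
  "gripper": 6.6
}}

```text
time_s: 6.35
eef_pos: [480.4, -95.3, 85.2]
eef_rot: [-0.695, -3.053, -0.004]
force: [0.5, 0.6, 1.0]
opening: 65.8
```

Call:
{"name": "apply_moves", "arguments": {
  "deltas": [
    [[0,0.5,2],[0,0,0]],
    [[0.2,3,1],[0,0,0]],
    [[0.3,4.5,0],[0,0,0]],
    [[0.3,4.5,0],[0,0,0]],
    [[0.3,4.5,0],[0,0,0]]
  ]
}}

```text
time_s: 6.85
eef_pos: [492.5, 73.5, 121.1]
eef_rot: [-0.714, -3.055, -0.003]
force: [0.0, -0.6, -0.2]
opening: 66.2
```

```bash
cat > t.py <<'E'
import sys
from h import *
# slice a top-camera picture: args u v w lo hi z
im,d=snapshot('top');save('topL',im);P=cloud('top',d)
for a in sys.argv[1:]:
    u,v,w,lo,hi,z=[int(x) for x in a.split(',')]
    m=np.zeros((480,640),np.uint8);m[v-w:v+w,u-w:u+w]=1
    m&=((P[...,2]>lo)&(P[...,2]<hi)).astype(np.uint8)
    nl,l,st,c=cv2.connectedComponentsWithStats(m);k=1+st[1:,4].argmax()
    cs,_=cv2.findContours((l==k).astype(np.uint8),0,1);e=cv2.fitEllipse(max(cs,key=cv2.contourArea));q=P[l==k]
    print(a,st[k,4],'z',np.round(np.percentile(q[:,2],[10,50,90]),1),np.round(px2plane('top',e[0],z)[0],1),np.round(e[1],1))
E
python3 t.py 393,268,30,66,90,71
python3 -c "
from h import *
im=cv2.imread('pics/topL.png');cv2.imwrite('pics/topL1.png',cv2.resize(im[150:330,130:550],None,fx=1.9,fy=1.9))"
```

```text
393,268,30,66,90,71 748 z [69.1 71.5 74.3] [481.9 -96.4  71. ] [33.4 33.7]
```

View pics/topL1.png

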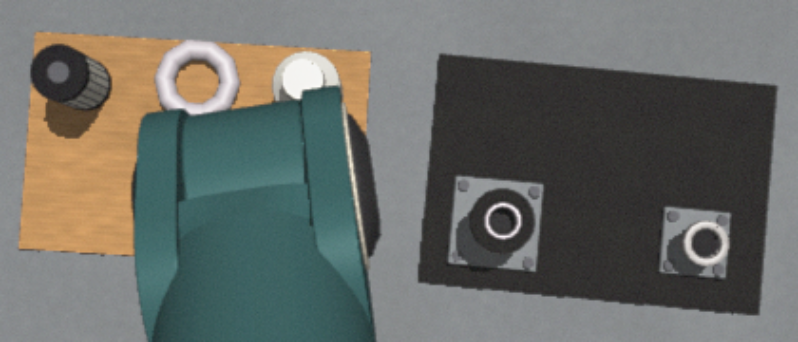

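The ring is seated: its rubber top reads z≈71 as expected, at (481.9,-96.4) against the port at (479.7,-96.0). Next is the blank.

Call:
{"name": "apply_moves", "arguments": {
  "deltas": [
    [[0,4,-1],[0,0,0]],
    [[0,3.5,-2],[0,0,0]],
    [[0,1.2,-2],[0,0,0]],
    [[0,0,-2],[0,0,0]],
    [[0,0,-0.5],[0,0,0]]
  ]
}}

```text
time_s: 7.4
eef_pos: [493.0, 176.2, 46.9]
eef_rot: [-0.695, -3.063, -0.014]
force: [-0.5, 0.5, 0.3]
opening: 66.4
```

Call:
{"name": "apply_moves", "arguments": {
  "deltas": [
    [[0.2,0.6,-1.5],[0,0,0]],
    [[0,0,-1.5],[0,0,0]],
    [[0,0,-0.9],[0,0,0]],
    [[0,0,-0.2],[0,0,0]],
    [[0,0,0],[0,0,0]]
  ]
}}

```text
time_s: 7.9
eef_pos: [496.1, 180.5, 5.7]
eef_rot: [0.698, 3.063, 0.013]
force: [-0.3, -0.1, 0.1]
opening: 66.1
```

Call:
{"name": "apply_moves", "arguments": {
  "deltas": [
    [[-0.1,0.15,-0.25],[0,0,0]],
    [[0,0,-0.1],[0,0,0]],
    [[0,0,0],[0,0,0]],
    [[0,0,0],[0,0,0]],
    [[0,0,0],[0,0,0]]
  ]
}}

```text
time_s: 8.4
eef_pos: [496.0, 181.9, 3.7]
eef_rot: [0.699, 3.06, 0.015]
force: [0.4, -1.1, -0.8]
opening: 65.9
```

Call:
{"name": "apply_moves", "arguments": {
  "deltas": [
    [[0,0,0],[0,0,0]],
    [[0,0,0],[0,0,0]],
    [[0,0,0],[0,0,0]],
    [[0,0,0],[0,0,0]],
    [[0,0,0],[0,0,0]]
  ],
  "gripper": 5.0,
  "grip_force": 60
}}

```text
time_s: 8.9
eef_pos: [496.0, 182.0, 4.7]
eef_rot: [0.698, 3.06, 0.016]
force: [0.6, 1.0, -0.7]
opening: 52.3
```

Call:
{"name": "apply_moves", "arguments": {
  "deltas": [
    [[0,0,1],[0,0,0]],
    [[0,0,3],[0,0,0]],
    [[0,0,3.5],[0,0,0]],
    [[0,0,3],[0,0,0]],
    [[0,0,0.5],[0,0,0]]
  ]
}}

```text
time_s: 9.4
eef_pos: [494.5, 181.2, 119.5]
eef_rot: [0.699, 3.063, 0.013]
force: [0.2, 1.2, -1.9]
opening: 52.6
```

Call:
{"name": "apply_moves", "arguments": {
  "deltas": [
    [[0,-2,0],[0,0,0]],
    [[-0.2,-3.5,0],[0,0,0]],
    [[-0.2,-4,0],[0,0,0]],
    [[-0.3,-4,0],[0,0,0]],
    [[-0.2,-4,0],[0,0,0]]
  ]
}}

```text
time_s: 9.9
eef_pos: [484.6, 6.8, 121.6]
eef_rot: [0.683, 3.064, 0.019]
force: [-0.0, -0.4, -0.3]
opening: 52.6
```

Call:
{"name": "apply_moves", "arguments": {
  "deltas": [
    [[-0.2,-4,0],[0,0,0]],
    [[-0.1,-3,0],[0,0,0]],
    [[0,-1.5,-0.5],[0,0,0]],
    [[0,-0.5,-0.5],[0,0,0]],
    [[0,0,0],[0,0,0]]
  ]
}}

```text
time_s: 10.4
eef_pos: [479.0, -92.0, 111.1]
eef_rot: [0.695, 3.062, 0.017]
force: [0.5, 1.1, -1.0]
opening: 52.6
```

Call:
{"name": "apply_moves", "arguments": {
  "deltas": [
    [[0.3,-0.35,-1],[0,0,0]],
    [[0,0,-1.2],[0,0,0]],
    [[0,0,-0.8],[0,0,0]],
    [[0,0,-0.3],[0,0,0]],
    [[0,0,0],[0,0,0]]
  ]
}}

```text
time_s: 10.9
eef_pos: [482.1, -91.8, 74.3]
eef_rot: [-0.688, -3.065, -0.018]
force: [-0.5, -0.8, -1.7]
opening: 52.6
```

```bash
python3 - <<'E'
from h import *
s=r.state();print(s['eef_pos'],s['force'])
w,_=snapshot('wrist');im,d=snapshot('scene');
a=cv2.resize(im[190:290,190:310,::-1],(480,400),interpolation=2)
b=cv2.resize(w[200:400,230:430,::-1],(400,400))
cv2.imwrite('pics/sc5.png',np.hstack([a,b])[:,:800])
E
```

```text
[482.14407014 -91.78219395  74.26674353] [-0.54458194 -0.79768436 -1.74847727]
```

View pics/sc5.png

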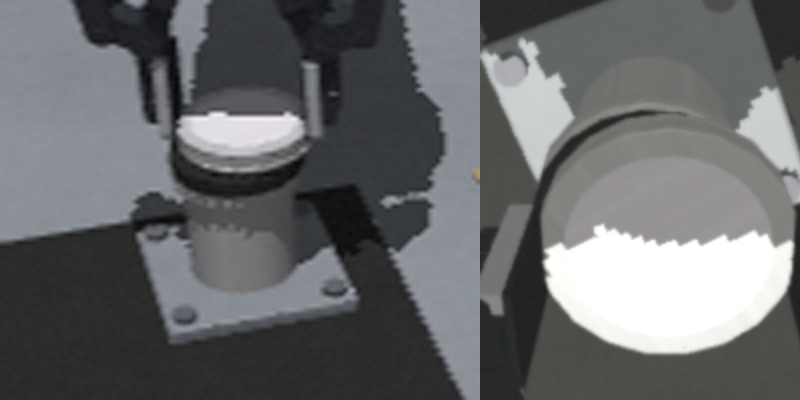

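The blank sits level just above the ring, about 3–4 mm too far towards +y (scene: blank centre 242, ring 236). I'll shift it by -y and then lower it.

Call:
{"name": "apply_moves", "arguments": {
  "deltas": [
    [[0,-0.4,0.1],[0,0,0]],
    [[0,-0.1,0],[0,0,0]],
    [[0,0,-0.1],[0,0,0]],
    [[0,0,-0.1],[0,0,0]],
    [[0,0,0],[0,0,0]]
  ]
}}

```text
time_s: 11.5
eef_pos: [483.2, -97.7, 75.0]
eef_rot: [0.688, 3.062, 0.019]
force: [-0.4, -0.6, -0.3]
opening: 52.5
```

Call:
{"name": "apply_moves", "arguments": {
  "deltas": [
    [[-0.1,0.15,-0.15],[0,0,0]],
    [[0,0,-0.15],[0,0,0]],
    [[0,0,0],[0,0,0]],
    [[0,0,0],[0,0,0]],
    [[0,0,0],[0,0,0]]
  ]
}}

```text
time_s: 12.0
eef_pos: [482.0, -95.9, 72.7]
eef_rot: [0.688, 3.062, 0.019]
force: [-0.3, -0.9, 0.3]
opening: 52.3
```

Call:
{"name": "apply_moves", "arguments": {
  "deltas": [
    [[0,0,0],[0,0,0]],
    [[0,0,0],[0,0,0]],
    [[0,0,0.1],[0,0,0]],
    [[0,0,0.8],[0,0,0]],
    [[0,0,3],[0,0,0]]
  ],
  "gripper": 6.6
}}

```text
time_s: 12.5
eef_pos: [480.3, -95.4, 110.1]
eef_rot: [-0.687, -3.063, -0.018]
force: [-0.7, 0.1, 0.7]
opening: 66.0
```

Call:
{"name": "apply_moves", "arguments": {
  "deltas": [
    [[0,0,4],[0,0,0]],
    [[0.5,2,4],[0,0,-0.13]],
    [[1.3,4,1],[0,0,-0.13]],
    [[1.4,4.5,0],[0,0,-0.13]],
    [[1.4,4.5,0],[0,0,-0.13]]
  ]
}}

```text
time_s: 13.0
eef_pos: [525.2, 46.3, 210.7]
eef_rot: [1.458, 2.774, 0.024]
force: [1.1, -1.1, -0.1]
opening: 65.7
```

```bash
python3 t.py 393,268,30,77,100,81; python3 -c "
from h import *
print(r.state()['joint_pos'])"
```

```text
393,268,30,77,100,81 938 z [79.2 81.5 83.6] [481.1 -96.2  81. ] [33.8 34. ]
[-0.32939881  0.26312688  0.20460809  1.89039862 -0.07623752  0.97908596
  0.50480517]
```

The blank lies flat and centred: top z≈81.5 (expected 81) at (481.1,-96.2). On to the filter.

Call:
{"name": "apply_moves", "arguments": {
  "deltas": [
    [[1.3,4.2,0],[0,0,-0.14]],
    [[1.4,4.5,0],[0,0,-0.14]],
    [[1.6,4.5,0],[0,0,-0.14]],
    [[1.6,4.5,-0.5],[0,0,-0.14]],
    [[1,2.5,-1],[0,0,-0.14]]
  ]
}}

```text
time_s: 13.55
eef_pos: [595.1, 255.7, 200.2]
eef_rot: [2.331, 2.084, 0.027]
force: [-0.7, -0.1, 0.3]
opening: 66.0
```

Call:
{"name": "apply_moves", "arguments": {
  "deltas": [
    [[0.3,0.5,-1],[0,0,0]],
    [[0,0,-1],[0,0,0]],
    [[0,0,0],[0,0,0]],
    [[0,0,0],[0,0,0]],
    [[0,0,0],[0,0,0]]
  ],
  "gripper": 8.0
}}

```text
time_s: 14.05
eef_pos: [597.2, 261.4, 179.1]
eef_rot: [2.328, 2.088, 0.024]
force: [-0.5, 0.5, -0.3]
opening: 80.1
```

```bash
python3 - <<'E'
from h import *
s=r.state();print(s['eef_pos'],s['eef_rot'],s['joint_pos'])
w,d=snapshot('wrist');save('w6',w)
E
```

```text
[597.23977678 261.40771165 179.06820249] [2.32777049 2.08834093 0.02407254] [-0.64817075  0.51432543  0.25408965  1.6138626  -0.13570902  1.01232874
 -0.46418124]
```

View pics/w6.png

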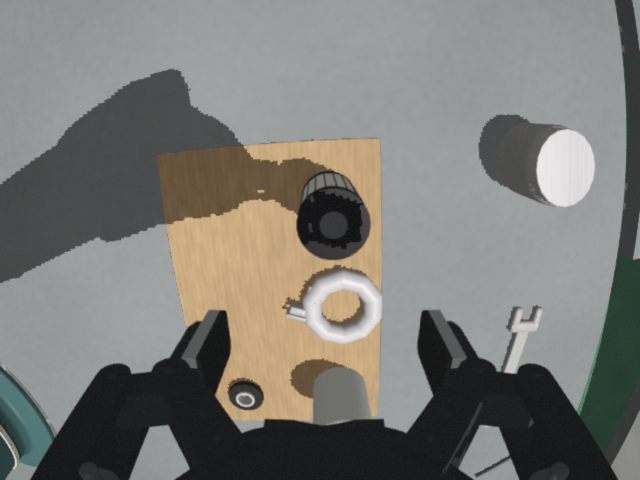

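```bash
python3 - <<'E'
from h import *
s=r.state();print(w2plane((334,223),93,s),w2plane((342,305),21,s))
R_=R.from_rotvec(s['eef_rot']).as_matrix();print(R_)
E
```

```text
[[606.76186134 279.80398566  93.        ]] [[608.01474355 182.53359236  21.        ]]
[[ 1.08465043e-01  9.93871063e-01  2.13458363e-02]
 [ 9.94098085e-01 -1.08484756e-01 -2.35726598e-04]
 [ 2.08141601e-03  2.12454231e-02 -9.99772124e-01]]
```

Call:
{"name": "apply_moves", "arguments": {
  "deltas": [
    [[0.5,0.9,-1.5],[0,0.02,0]],
    [[0.5,0.8,-2.5],[0,0,0]],
    [[0,0,-1.5],[0,0,0]],
    [[0,0,-0.5],[0,0,0]],
    [[0,0,0],[0,0,0]]
  ]
}}

```text
time_s: 14.6
eef_pos: [609.1, 275.4, 121.2]
eef_rot: [2.34, 2.093, 0.008]
force: [0.2, -0.3, 1.0]
opening: 79.8
```

Call:
{"name": "apply_moves", "arguments": {
  "deltas": [
    [[-0.2,0.25,-1.5],[0,0,0]],
    [[0,0,-2.2],[0,0,0]],
    [[0,0,-2.2],[0,0,0]],
    [[0,0,-1.0],[0,0,0]],
    [[0,0,-0.2],[0,0,0]]
  ]
}}

```text
time_s: 15.1
eef_pos: [607.6, 277.9, 50.1]
eef_rot: [2.34, 2.092, 0.015]
force: [0.1, -0.3, 0.0]
opening: 80.0
```

Call:
{"name": "apply_moves", "arguments": {
  "deltas": [
    [[0,0,0],[0,0,0]],
    [[0,0,0],[0,0,0]],
    [[0,0,0],[0,0,0]],
    [[0,0,0],[0,0,0]],
    [[0,0,0],[0,0,0]]
  ]
}}

```text
time_s: 15.6
eef_pos: [609.0, 278.5, 53.3]
eef_rot: [2.339, 2.091, 0.021]
force: [0.1, -0.8, -0.5]
opening: 79.8
```

Call:
{"name": "apply_moves", "arguments": {
  "deltas": [
    [[-0.25,0,-0.3],[0,0.015,0]],
    [[0,0,0],[0,0,0]],
    [[0,0,0],[0,0,0]],
    [[0,0,0],[0,0,0]],
    [[0,0,0],[0,0,0]]
  ],
  "gripper": 4.0,
  "grip_force": 40
}}

```text
time_s: 16.1
eef_pos: [606.6, 278.7, 50.8]
eef_rot: [-2.337, -2.089, -0.003]
force: [-1.2, 0.0, 1.4]
opening: 46.2
```

Call:
{"name": "apply_moves", "arguments": {
  "deltas": [
    [[0,0,0],[0,0,0]],
    [[0,0,0],[0,0,0]],
    [[0,0,0],[0,0,0]],
    [[0,0,0],[0,0,0]],
    [[0,0,0],[0,0,0]]
  ]
}}

```text
time_s: 16.6
eef_pos: [606.6, 278.7, 50.8]
eef_rot: [-2.337, -2.089, -0.004]
force: [-0.1, 0.6, 1.9]
opening: 46.5
```

Call:
{"name": "apply_moves", "arguments": {
  "deltas": [
    [[0,0,1],[0,0,0]],
    [[0,0,3],[0,0,0]],
    [[0,0,4.5],[0,0,0]],
    [[0,-1,4],[0,0,0]],
    [[-1,-3,1.5],[0,0,0]]
  ]
}}

```text
time_s: 17.1
eef_pos: [594.0, 240.4, 194.2]
eef_rot: [-2.331, -2.093, 0.004]
force: [1.1, -0.6, -1.3]
opening: 46.6
```

Call:
{"name": "apply_moves", "arguments": {
  "deltas": [
    [[-1.3,-4.4,0.2],[0,0,0]],
    [[-1.4,-4.6,0.2],[0,0,0]],
    [[-1.4,-4.6,0.2],[0,0,0]],
    [[-1.4,-4.6,0.2],[0,0,0]],
    [[-1.4,-4.6,0],[0,0,0]]
  ]
}}

```text
time_s: 17.6
eef_pos: [522.8, 8.0, 209.2]
eef_rot: [-2.328, -2.101, -0.01]
force: [1.8, -0.4, -0.1]
opening: 46.1
```

Remaining is about (-51, -192).

Call:
{"name": "apply_moves", "arguments": {
  "deltas": [
    [[-1.2,-4.5,0],[0,0,0]],
    [[-1.2,-4.5,0],[0,0,0]],
    [[-1.2,-4,0],[0,0,0]],
    [[-0.8,-3,-0.5],[0,0,0]],
    [[-0.3,-1.5,-1],[0,0,0]]
  ]
}}

```text
time_s: 18.1
eef_pos: [471.2, -178.6, 199.3]
eef_rot: [-2.338, -2.097, -0.019]
force: [0.1, 0.8, -0.3]
opening: 46.3
```

Call:
{"name": "apply_moves", "arguments": {
  "deltas": [
    [[0,0,-2],[0,0,0]],
    [[0,0,-2.5],[0,0,0]],
    [[0,0,-2],[0,0,0]],
    [[0,0,-1],[0,0,0]],
    [[0,0,-0.3],[0,0,0]]
  ]
}}

```text
time_s: 18.6
eef_pos: [470.3, -182.7, 121.7]
eef_rot: [2.344, 2.089, 0.023]
force: [0.8, -0.6, -0.5]
opening: 46.4
```

Call:
{"name": "apply_moves", "arguments": {
  "deltas": [
    [[0.1,-0.1,-1.5],[0,0.02,0]],
    [[0,0,-1.8],[0,0,0]],
    [[0,0,-1.5],[0,0,0]],
    [[0,0,-0.5],[0,0,0]],
    [[0,0,0],[0,0,0]]
  ]
}}

```text
time_s: 19.1
eef_pos: [474.1, -183.8, 71.2]
eef_rot: [-2.338, -2.086, -0.005]
force: [-0.4, 0.3, -0.7]
opening: 46.5
```

Call:
{"name": "apply_moves", "arguments": {
  "deltas": [
    [[-0.3,0,-0.6],[0,0,0]],
    [[0,0,-0.8],[0,0,0]],
    [[0,0,-0.3],[0,0,0]],
    [[0,0,-0.1],[0,0,0]],
    [[0,0,0],[0,0,0]]
  ]
}}

```text
time_s: 19.6
eef_pos: [472.0, -184.1, 54.1]
eef_rot: [-2.34, -2.088, -0.009]
force: [0.6, -0.3, -1.3]
opening: 46.2
```

Call:
{"name": "apply_moves", "arguments": {
  "deltas": [
    [[-0.05,0,-0.15],[0,0.01,0]],
    [[0,0,-0.15],[0,0,0]],
    [[0,0,-0.1],[0,0,0]],
    [[0,0,0],[0,0,0]],
    [[0,0,0],[0,0,0]]
  ]
}}

```text
time_s: 20.1
eef_pos: [471.9, -184.4, 50.8]
eef_rot: [-2.335, -2.083, 0.003]
force: [-0.4, 0.3, -0.1]
opening: 46.2
```

Call:
{"name": "apply_moves", "arguments": {
  "deltas": [
    [[0,0,-0.05],[0,0,0]],
    [[0,0,0],[0,0,0]],
    [[0,0,0],[0,0,0]],
    [[0,0,0],[0,0,0]],
    [[0,0,0],[0,0,0]]
  ],
  "gripper": 6.5
}}

```text
time_s: 20.6
eef_pos: [472.1, -184.4, 50.2]
eef_rot: [-2.335, -2.084, 0.003]
force: [-0.4, 0.1, 0.0]
opening: 65.0
```

Call:
{"name": "apply_moves", "arguments": {
  "deltas": [
    [[0,0,1.5],[0,0,0]],
    [[0,0,3.5],[0,0,0]],
    [[0,0,4.5],[0,0,0]],
    [[0,0,4.5],[0,0,0]],
    [[0.5,2,2],[0,0,0]]
  ]
}}

```text
time_s: 21.1
eef_pos: [473.5, -165.8, 213.0]
eef_rot: [-2.336, -2.076, 0.011]
force: [1.1, 0.8, -0.0]
opening: 65.4
```

Call:
{"name": "apply_moves", "arguments": {
  "deltas": [
    [[2,4,0.2],[0,0,0]],
    [[2.2,4.3,0.2],[0,0,0]],
    [[2.2,4.3,0],[0,0,0]],
    [[2.2,4.3,0],[0,0,0]],
    [[2.2,4,0],[0,0,0]]
  ]
}}

```text
time_s: 21.6
eef_pos: [584.1, 47.1, 223.0]
eef_rot: [-2.349, -2.069, -0.0]
force: [0.0, -0.8, 0.5]
opening: 65.0
```

```bash
python3 t.py 393,268,30,77,100,81 447,270,35,86,110,93 501,278,25,40,65,48 290,190,22,115,140,125;  python3 -c "
from h import *
s=r.state();print(s['eef_pos'],s['eef_rot'],s['joint_pos'])"
```

```text
393,268,30,77,100,81 942 z [79.4 81.5 83.7] [481.  -96.2  81. ] [33.7 34. ]
447,270,35,86,110,93 742 z [91.  93.5 95.9] [ 471.6 -184.6   93. ] [29.5 30.3]
501,278,25,40,65,48 397 z [41.  46.8 50.3] [ 462.6 -274.6   48. ] [23.1 24. ]
[586.4298096   55.23458596 222.47148084] [-2.34039825 -2.07704039 -0.00333169] [-0.40634097  0.37815959  0.34043007  1.72127859 -0.1536442   1.07273557
 -0.1328268 ]Traceback (most recent call last):
  File "t.py", line 9, in <module>
    nl,l,st,c=cv2.connectedComponentsWithStats(m);k=1+st[1:,4].argmax()
                                                      ~~~~~~~~~~~~~~~^^
ValueError: attempt to get argmax of an empty sequence
```

The filter stands at (471.6,-184.6) against an ideal (471.1,-185.4), upright, and the stack is unchanged. On to the bottle.

Call:
{"name": "apply_moves", "arguments": {
  "deltas": [
    [[0.5,0.9,-1.5],[0,0,0]],
    [[0.5,0.6,-2.5],[0,0,0]],
    [[0,0,-2],[0,0,0]],
    [[0,0,-0.7],[0,0,0]],
    [[0,0,0],[0,0,0]]
  ]
}}

```text
time_s: 22.15
eef_pos: [597.5, 74.9, 153.0]
eef_rot: [-2.334, -2.084, -0.004]
force: [-0.2, -0.0, 0.9]
opening: 65.1
```

```bash
python3 - <<'E'
from h import *
s=r.state();print(s['eef_pos'],s['eef_rot'],s['joint_pos'])
np.save('s7.npy',np.r_[s['eef_pos'],s['eef_rot']])
w,d=snapshot('wrist');save('w7',w)
E
```

```text
[597.49596152  74.93362393 153.03834649] [-2.33413936 -2.0839111  -0.00421186] [-0.40957983  0.47781795  0.31488262  1.74897102 -0.19084703  0.9487235
 -0.12833878]
```

View pics/w7.png

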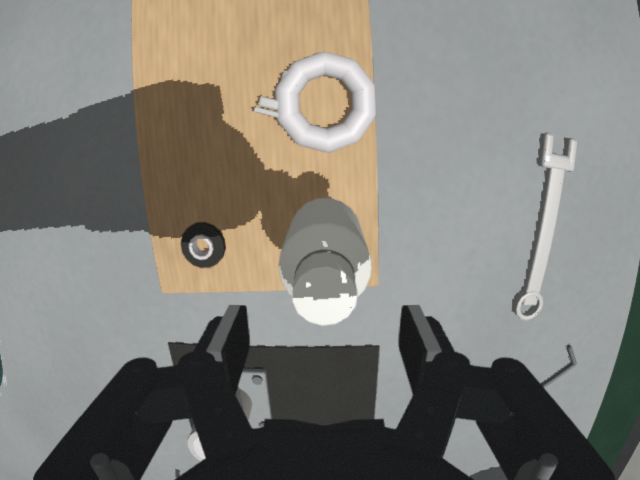

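The cap is centred between the fingers; its top disc is around (325,293).

```bash
python3 - <<'E'
from h import *
q=np.load('s7.npy');s=dict(eef_pos=q[:3],eef_rot=q[3:])
print(w2plane((325,293),125,s))
E
```

```text
[[596.59347881  73.45160219 125.        ]]
```

Call:
{"name": "apply_moves", "arguments": {
  "deltas": [
    [[-0.1,-0.3,-1],[0,0,0]],
    [[0,0,-1.8],[0,0,0]],
    [[0,0,-1.2],[0,0,0]],
    [[0,0,-0.3],[0,0,0]],
    [[0,0,0],[0,0,0]]
  ]
}}

```text
time_s: 22.7
eef_pos: [598.0, 70.2, 111.7]
eef_rot: [-2.338, -2.084, -0.012]
force: [-0.3, 0.4, -0.2]
opening: 64.9
```

Call:
{"name": "apply_moves", "arguments": {
  "deltas": [
    [[-0.1,0.15,-0.5],[0,0.01,0]],
    [[0,0,-0.4],[0,0,0]],
    [[0,0,-0.1],[0,0,0]],
    [[0,0,0],[0,0,0]],
    [[0,0,0],[0,0,0]]
  ]
}}

```text
time_s: 23.2
eef_pos: [597.8, 71.9, 102.4]
eef_rot: [-2.334, -2.08, -0.002]
force: [-0.3, 1.3, 0.3]
opening: 65.3
```

Call:
{"name": "apply_moves", "arguments": {
  "deltas": [
    [[0,0,0],[0,0,0]],
    [[0,0,0],[0,0,0]],
    [[0,0,0],[0,0,0]],
    [[0,0,0],[0,0,0]],
    [[0,0,0],[0,0,0]]
  ],
  "gripper": 2.5,
  "grip_force": 70
}}

```text
time_s: 23.7
eef_pos: [598.0, 71.9, 103.1]
eef_rot: [-2.334, -2.08, -0.003]
force: [0.2, 0.2, -1.7]
opening: 32.0
```

Call:
{"name": "apply_moves", "arguments": {
  "deltas": [
    [[0,0,0],[0,0,0]],
    [[0,0,0],[0,0,0]],
    [[0,0,0],[0,0,0]],
    [[0,0,0],[0,0,0]],
    [[0,0,0],[0,0,0]]
  ]
}}

```text
time_s: 24.2
eef_pos: [598.0, 71.9, 103.1]
eef_rot: [-2.334, -2.08, -0.003]
force: [-0.1, 0.9, -0.1]
opening: 31.8
```

Call:
{"name": "apply_moves", "arguments": {
  "deltas": [
    [[0,0,0.8],[0,0,0]],
    [[0,0,2],[0,0,0]],
    [[0,0,2],[0,0,0]],
    [[0,-1,1],[0,0,0]],
    [[-0.2,-2.5,0],[0,0,0]]
  ]
}}

```text
time_s: 24.7
eef_pos: [594.8, 38.7, 163.3]
eef_rot: [-2.327, -2.084, -0.0]
force: [-0.1, -1.3, -3.9]
opening: 32.0
```

Call:
{"name": "apply_moves", "arguments": {
  "deltas": [
    [[-0.4,-3.5,0],[0,0,0]],
    [[-0.5,-4,0],[0,0,0]],
    [[-0.5,-4,0],[0,0,0]],
    [[-0.5,-4,0],[0,0,0]],
    [[-0.5,-4,0],[0,0,0]]
  ]
}}

```text
time_s: 25.2
eef_pos: [568.4, -163.6, 164.2]
eef_rot: [-2.323, -2.089, -0.002]
force: [0.5, 0.1, -3.5]
opening: 31.9
```

Remaining is about (-11, -119).

Call:
{"name": "apply_moves", "arguments": {
  "deltas": [
    [[-0.3,-3.8,0],[0,0,0]],
    [[-0.3,-3,0],[0,0,0]],
    [[-0.2,-1.7,0],[0,0,0]],
    [[0,-0.8,-0.5],[0,0,0]],
    [[0,0,-0.5],[0,0,0]]
  ]
}}

```text
time_s: 25.7
eef_pos: [554.8, -270.6, 154.4]
eef_rot: [-2.336, -2.077, 0.003]
force: [-0.6, 0.6, -3.6]
opening: 31.9
```

Call:
{"name": "apply_moves", "arguments": {
  "deltas": [
    [[0,0,-1],[0,0,0]],
    [[0,0,-1],[0,0,0]],
    [[0,0,-0.5],[0,0,0]],
    [[0,0,0],[0,0,0]],
    [[0,0,0],[0,0,0]]
  ]
}}

```text
time_s: 26.2
eef_pos: [555.1, -265.7, 124.9]
eef_rot: [-2.327, -2.081, 0.003]
force: [0.5, -0.4, -3.5]
opening: 31.7
```

Call:
{"name": "apply_moves", "arguments": {
  "deltas": [
    [[0.1,-0.8,-0.3],[0,0,0]],
    [[0.1,-0.8,-0.5],[0,0,0]],
    [[0,0,-0.5],[0,0,0]],
    [[0,0,-0.1],[0,0,0]],
    [[0,0,0],[0,0,0]]
  ]
}}

```text
time_s: 26.7
eef_pos: [557.7, -283.5, 110.3]
eef_rot: [-2.328, -2.081, 0.003]
force: [-0.1, 0.5, -3.1]
opening: 31.9
```

```bash
python3 - <<'E'
from h import *
s=r.state();print(s['eef_pos'],s['eef_rot'])
im,d=snapshot('scene');cv2.imwrite('pics/sc8.png',cv2.resize(im[150:350,60:320,::-1],None,fx=3,fy=3,interpolation=2))
E
```

```text
[ 557.70279004 -283.53576216  110.29579327] [-2.32813639 -2.0814412   0.00258174]
```

View pics/sc8.png

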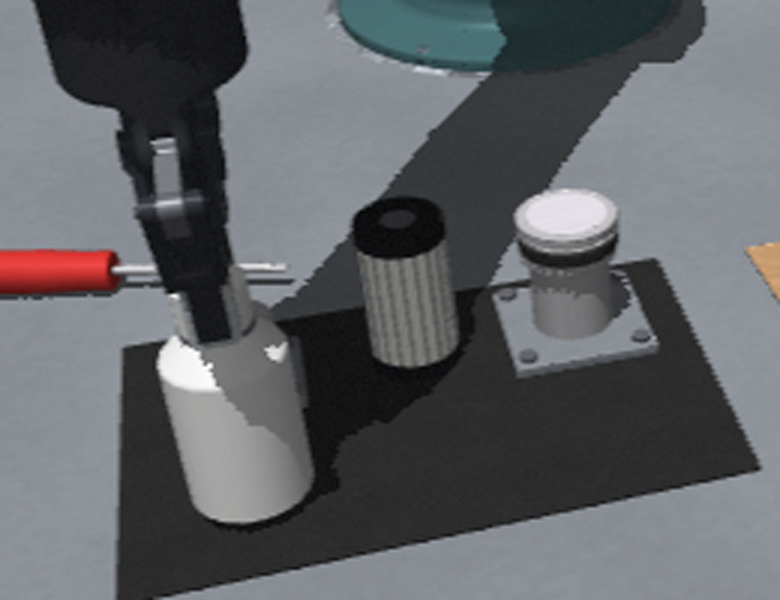

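The bottle hangs upright just above the mat behind the small port; the stack and filter look right.

Call:
{"name": "apply_moves", "arguments": {
  "deltas": [
    [[-0.05,0.05,-0.3],[0,0,0]],
    [[0,0,-0.25],[0,0,0]],
    [[0,0,-0.1],[0,0,0]],
    [[0,0,0],[0,0,0]],
    [[0,0,0],[0,0,0]]
  ]
}}

```text
time_s: 27.25
eef_pos: [557.4, -282.3, 103.6]
eef_rot: [-2.327, -2.083, 0.002]
force: [0.5, -0.1, -2.8]
opening: 32.0
```

Call:
{"name": "apply_moves", "arguments": {
  "deltas": [
    [[0,0,-0.1],[0,0,0]],
    [[0,0,0],[0,0,0]],
    [[0,0,0],[0,0,0]],
    [[0,0,0],[0,0,0]],
    [[0,0,0],[0,0,0]]
  ]
}}

```text
time_s: 27.75
eef_pos: [557.8, -282.5, 103.3]
eef_rot: [-2.328, -2.083, 0.001]
force: [-0.5, 0.4, -3.8]
opening: 32.0
```

Call:
{"name": "apply_moves", "arguments": {
  "deltas": [
    [[0,0,-0.15],[0,0,0]],
    [[0,0,0],[0,0,0]],
    [[0,0,0],[0,0,0]],
    [[0,0,0],[0,0,0]],
    [[0,0,0],[0,0,0]]
  ]
}}

```text
time_s: 28.25
eef_pos: [558.1, -283.2, 103.2]
eef_rot: [-2.329, -2.084, 0.0]
force: [0.2, 0.5, -2.1]
opening: 31.9
```

Call:
{"name": "apply_moves", "arguments": {
  "deltas": [
    [[0,0,-0.1],[0,0,0]],
    [[0,0,-0.1],[0,0,0]],
    [[0,0,-0.1],[0,0,0]],
    [[0,0,-0.1],[0,0,0]],
    [[0,0,-0.1],[0,0,0]]
  ]
}}

```text
time_s: 28.75
eef_pos: [558.2, -284.2, 103.1]
eef_rot: [-2.331, -2.084, -0.002]
force: [-6.8, 3.7, 16.5]
opening: 32.1
```

Contact with the mat (16 N). Releasing.

Call:
{"name": "apply_moves", "arguments": {
  "deltas": [
    [[-0.05,0.1,0.1],[0,0,0]],
    [[0,0,0],[0,0,0]],
    [[0,0,0],[0,0,0]],
    [[0,0,0],[0,0,0]],
    [[0,0,0],[0,0,0]]
  ]
}}

```text
time_s: 29.25
eef_pos: [557.6, -283.0, 103.7]
eef_rot: [-2.33, -2.083, -0.002]
force: [1.6, 0.2, -2.3]
opening: 32.1
```

Call:
{"name": "apply_moves", "arguments": {
  "deltas": [
    [[0,0,0],[0,0,0]],
    [[0,0,0],[0,0,0]],
    [[0,0,0],[0,0,0]],
    [[0,0,0],[0,0,0]],
    [[0,0,0],[0,0,0]]
  ],
  "gripper": 6.0
}}

```text
time_s: 29.75
eef_pos: [558.2, -283.3, 104.2]
eef_rot: [-2.331, -2.084, -0.003]
force: [-0.2, 0.2, -0.9]
opening: 59.8
```

Call:
{"name": "apply_moves", "arguments": {
  "deltas": [
    [[0,0,1],[0,0,0]],
    [[0,0,3],[0,0,0]],
    [[0,0,4.5],[0,0,0]],
    [[0,0,4.5],[0,0,0]],
    [[0,3,1],[0,0,0]]
  ]
}}

```text
time_s: 30.25
eef_pos: [555.3, -256.1, 250.1]
eef_rot: [-2.336, -2.077, 0.002]
force: [0.9, 0.4, 0.0]
opening: 60.0
```

Call:
{"name": "apply_moves", "arguments": {
  "deltas": [
    [[0,4.5,0],[0,0,0]],
    [[0,4.8,0],[0,0,0]],
    [[0,4.8,0],[0,0,0]],
    [[0,4.8,0],[0,0,0]],
    [[0,4.8,0],[0,0,0]]
  ]
}}

```text
time_s: 30.75
eef_pos: [554.5, -15.6, 258.0]
eef_rot: [-2.35, -2.073, -0.006]
force: [0.8, -0.3, -0.3]
opening: 60.1
```

Call:
{"name": "apply_moves", "arguments": {
  "deltas": [
    [[0,3,0],[0,0,0]],
    [[0,1,0],[0,0,0]],
    [[0,0,0],[0,0,0]],
    [[0,0,0],[0,0,0]],
    [[0,0,0],[0,0,0]]
  ]
}}

```text
time_s: 31.25
eef_pos: [554.1, 30.4, 261.2]
eef_rot: [-2.344, -2.081, -0.011]
force: [-1.1, -0.6, -0.3]
opening: 59.9
```

```bash
python3 t.py 393,268,30,77,100,81 447,270,35,86,110,93 501,278,25,40,65,48 510,215,35,115,140,125;  python3 -c "
from h import *
s=r.state();print(s['eef_pos'],s['force'])
im,d=snapshot('scene');t=cv2.imread('pics/topL.png')
a=im[150:350,60:320,::-1];b=t[150:330,130:560]
cv2.imwrite('pics/fin.png',np.vstack([cv2.resize(b,(645,270)),cv2.resize(a,(429,330))[:, :].copy() if 0 else cv2.copyMakeBorder(cv2.resize(a,(429,330)),0,0,0,216,0)]))"
```

```text
393,268,30,77,100,81 936 z [79.4 81.5 83.7] [481.1 -96.2  81. ] [33.7 33.9]
447,270,35,86,110,93 744 z [91.  93.4 95.7] [ 471.6 -184.5   93. ] [29.4 30.5]
501,278,25,40,65,48 404 z [41.2 46.8 50.4] [ 462.6 -274.6   48. ] [23.1 24. ]
510,215,35,115,140,125 412 z [122.6 125.1 127.4] [ 555.7 -282.9  125. ] [21.1 23. ]
[554.13583006  30.18023062 261.14289199] [ 0.35254051 -0.3165748   0.22957449]
```

View pics/fin.png

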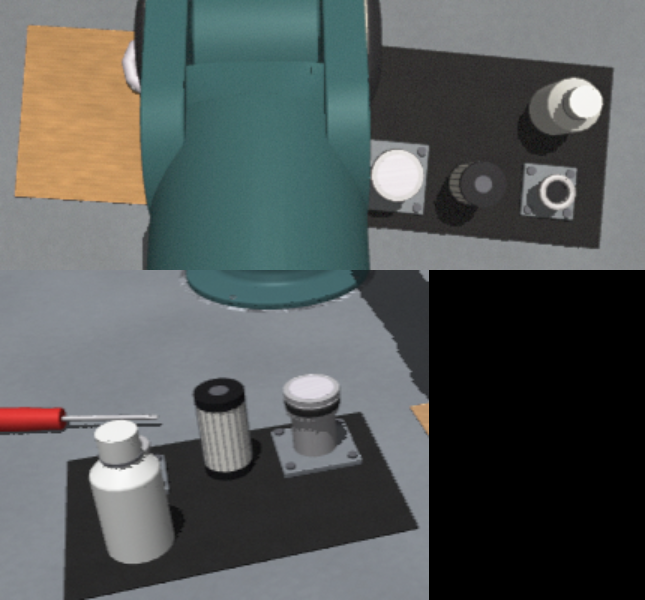

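The bottle is at (555.7,-282.9) against a target of (556.2,-283.6), upright. Stack, filter and bottle all stand as asked, and the arm is clear.

```bash
python3 -c "
from h import *
print(r.job_done())"
```

```text
the job is handed in; nothing more can be done
None
```

The job is done and handed in, at about 31 s on the robot's clock. The large ring was seated first, then the blank, then the filter and the bottle were stood on the mat.

Last checks, from the top camera (calibrated to about 2 mm):

| Part | Measured | Wanted |
|---|---|---|
| Ring (when placed) | rubber top z ≈ 71.5, about 2 mm off the port's centre (within the 5 mm play) | z = 71 |
| Blank | top z ≈ 81.5, centred on the ring within about 1 mm, lying flat | z = 81 |
| Filter | (471.6, -184.5), upright | (471.1, -185.4) |
| Bottle | (555.7, -282.9), upright, gap to the foot about 34–35 mm | (556.2, -283.6) |

- **Contact when placing:** the highest force I read was about 17 N, when the bottle was pressed briefly onto the mat before release.
- **Spare ring and clamp:** I did not touch either one. In the last picture the arm hid the spare and most of the clamp, so I did not measure them again at the end. In the last wrist view, before I lifted the bottle, both lay as they had at the start.
- **Disagreement:** the wrist and top cameras differed by 2–5 mm early on. I used a middle value when picking the parts up, and the final positions above come from the top camera.

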